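Check a spring slide's stroke against a part face

TASK

Lay the long aluminium straightedge flat on the fixture plate, with one long edge flush against the robot-side face of the bolted steel block and its other end reaching under the path of the slide's pointer, and let go of it. Then pull the spring-return slide towards the robot by its upright black handle until the tip of its pointer stands right above the straightedge edge that lies against the block, and finish while holding it there: do not let go, and leave the straightedge lying flush. Do not disturb the other things on the bench.

Things in the scene. Friction and masses are not known exactly. Their poses are not given: they have to be found in the camera images.
- straightedge: plain aluminium bar 240 x 30 x 10 mm, 0.16 to 0.28 kg, loose, at the start flat on the bench left of the fixture. Origin: centre of its underside; its x runs along the 240 mm length, y along the 30 mm width, z up. Either long edge may go against the block
- fixture: fixed dark steel base plate on the bench, 340 mm along its x, 360 mm along its y, 12 mm thick (its top is 12 mm above the bench). Origin on its underside; x points away from the robot along the slide's track, y left. It spans x -130 to +210, y -215 to +145 mm. At y = -170 mm run two 10 mm high guide rails, with a spring housing (top 56 mm above the bench) behind them (x +100 to +205 mm)
- block: steel block bolted on the plate (it cannot move), 60 mm along its x, 80 mm along its y, 40 mm tall, with two low bolt heads on top. Origin: bottom edge, middle of its flat robot-side face, at plate top height; its x points into the block away from the robot, y left along the face. It sits about 85 mm left of the fixture origin, shifted and turned (up to 0.07 rad) on the plate from case to case
- slide (a joint): travel of the spring-return slide in m: 0 at home (far from the robot), grows as it is pulled towards the robot along the fixture's -x; end stop at 0.130. The spring always pulls it home: 3.2 N at home plus 80 N per m (11 N at 0.1 m). The carriage is 50 (along x) x 40 x 20 mm, its underside 22 mm above the bench; the pull needed is 20 to 100 mm
- handle (a point): upright black paddle on the slide's carriage, 14 mm thick along the track (x), 40 mm wide (y), 50 mm tall; point: its centre, 67 mm above the bench (its top is at 92 mm, its foot on the carriage at 42 mm); axes as the fixture's. At home it stands 60 mm beyond the fixture origin in fixture x, 170 mm to its right
- pointer_tip (a point): tip of the slide's thin brass pointer, a 4.4 mm rod that sticks out 55 mm to the left (fixture +y) of the carriage, 32.5 mm above the bench, clearing a straightedge on the plate by 8 mm. Along x the tip is level with the handle's middle, 75 mm to its left. The straightedge should reach some 20 mm past under the tip; the carriage starts 55 mm past it
- vblock: bystander: steel V-block 40 x 50 x 36 mm high, standing on the rear of the plate; origin under its centre
- collar: bystander: steel ring 40 mm across, 16 mm high, on the rear of the plate; origin under its centre
- parallel: bystander: short steel bar 120 x 18 x 12 mm lying on the bench to the right; origin under its centre. It is not the straightedge
- screwdriver: bystander: screwdriver lying on the bench, right side
- wrench: bystander: wrench lying on the bench, left side
- oil_bottle: bystander: white plastic bottle 56 mm across, 160 mm tall, standing at the rear left
- jar: bystander: jar 60 mm across, 75 mm tall, standing at the rear right
There are look-alikes about, which are no part of the job. Leave any green look-alike of the straightedge alone.

How it is judged:
By the outcome, as a careful person would: the job done as asked, in the order asked, and still so for the second after the job is handed in, while the arm keeps its last pose, push and grip.
It also fails if it takes over 45 s, if anything falls off the work surface, if the arm or the gripper's body presses on something with over 40 N, if the wrist force passes 120 N, or if a joint passes its speed limit or range.

ROBOT

A 7-joint arm with a two-finger parallel gripper is mounted at the origin on the work surface. World frame = base frame: x ahead of the robot, y to its left, z up, the work surface at z = 0. Lengths are in m, angles in rad, forces in N, time in s.
With the tool pointing down it reaches from about 0.4 to 0.875 m from the base axis. Payload 19.3 kg.
Tool frame: the origin (TCP) lies at the very end of the fingers, on their centre line; the grasp point (between the pads) lies 19 mm behind it; z points along the fingers, y is the direction in which the jaws open and shut (so a half turn about z gives the same grasp; the last joint's range is limited). The gripper opens to 85 mm and grips with 20 to 120 N. Pads are 22 mm wide; open, the fingers measure 114 mm over their backs; the gripper's body (76 mm by 85 mm) begins 54 mm behind the grasp point. The pads swing forward as they close: fully open they stand 13 mm farther back than shut.
Start: joints at [1.095, 0.521, -0.036, 1.599, 0.021, 1.021, -0.113], TCP at [0.247, -0.574, 0.231] pointing down, gripper open.
Joint ranges: [-2.91, 2.91], [-0.3, 2.13], [-1.5, 1.42], [0.17, 2.43], [-1.26, 4.41], [0.16, 1.93], [-2.52, 2.52]. Speed limits (rad/s): [1.89, 1.89, 2.39, 2.39, 3.01, 3.01, 3.01].

INTERFACE

Orientations are given as [roll, pitch, yaw] about the fixed x, y, z axes, in that order (R = Rz(yaw) Ry(pitch) Rx(roll)).
In Python, from workcell import bot, vision, job_done gives the robot as it stands.
- The arm moves only by the tool arm_command, never from a script. Its arguments are lists of equal length, an entry for each row: "gripper": the finger opening in cm, from 0 to 8.54; "slide": the shift along the tool's x, y, z in cm, a list of three; "turn": the turn, a rotation vector about the tool's x, y, z in degrees, a list of three. A call has 1 to 5 rows; each row is the pose to reach, as a shift and turn from the pose commanded when the call began, along the tool's axes at that moment; what a row does not reach only later rows make up. A row lasts 1/8 s, in which the tool goes at most 62.5 mm and 10.7 degrees, less where a joint would pass 70% of its speed; a pose out of reach is approached as far as the arm can. A call with a gripper value outside its range is refused whole. The fingers move at their own pace and stop on an object; "force" is the grip in N (left out, the last holds). Time passes only in rows, so rows that repeat a pose let the fingers close. It gives the time, the measured TCP pose, the force and the opening at its end, in the units of the state.
- bot.observe(): the state, without advancing time (a new reading comes with each control period).
- vision.grab_frame(name): name is "side" or "top"; returns the picture (400x640x3 uint8, blue, green, red); there is no depth.
- vision.camera_model(name): a dict with "mtx" (3x3 intrinsics, pixels), "T" (4x4, takes a point from camera to world coordinates). Camera axes: x right, y down, z forward; pixel columns grow to the right and rows downward; lengths in m; the calibration is good to about 2 mm. A picture is of the moment at which its call begins. camera_model takes no time and is no camera call.
- job_done(): hands the job in, once; it reports no verdict.
The state is a dict: "clock": time; "qpos": joint angles; "qd": joint speeds; "joint_efforts": joint torques, N m; "position": TCP position; "tool_rot": TCP orientation; "force": force on the tool from outside, world axes, zero at the start; "moment": the same for the moment, N m; "grip_width": finger opening in m.
Only numpy, scipy, OpenCV 4.12 (cv2) and the standard library are available. Lean on these libraries where they do the work, as an engineer would, in place of code of your own. Each camera call takes 0.05 s, during which the arm holds its last target. There are 200 camera calls.

## Working session

There is one attempt and no reset: what is moved stays moved. The work goes in short steps, Python scripts to look and compute and a tool call to move; the robot and the scene stay as the last step left them, time stands still between calls to the robot, and variables do not carry over. Pictures are saved under pics/ and viewed, about 8 in all and at most 12, crops included, and the job is handed in when it is done.

Besides the shell and the picture viewer there is one more tool, called after ">>>" by a JSON object that holds its "method" and its "body". arm_command: Moves the arm, as the interface text tells. Its arguments: {"type":"object","properties":{"gripper":{"type":"array","items":{"type":"number"}},"slide":{"type":"array","items":{"type":"array","items":{"type":"number"}}},"turn":{"type":"array","items":{"type":"array","items":{"type":"number"}}},"force":{"type":"number"}},"required":["gripper","slide","turn"]}

```bash
mkdir -p pics; ls; python3 - <<'E'
from workcell import bot, vision
import cv2
for n in("top","side"):
    cv2.imwrite(f"pics/{n}0.png",vision.grab_frame(n)); c=vision.camera_model(n); print(n,c["mtx"].round(1).tolist(),c["T"].round(4).tolist())
s=bot.observe(); print({k:s[k] for k in("clock","position","tool_rot","force","grip_width")})
E
```

```text
pics
top [[365.9, 0.0, 320.1], [0.0, 365.9, 199.0], [0.0, 0.0, 1.0]] [[-0.0291, -0.9989, 0.0369, 0.4383], [-0.9996, 0.0289, -0.0054, 0.0055], [0.0043, -0.0371, -0.9993, 1.1793], [0.0, 0.0, 0.0, 1.0]]
side [[441.1, 0.0, 324.8], [0.0, 441.1, 207.0], [0.0, 0.0, 1.0]] [[0.9371, -0.2191, 0.2716, 0.0325], [-0.3487, -0.5561, 0.7544, -1.2601], [-0.0142, -0.8017, -0.5975, 1.0889], [0.0, 0.0, 0.0, 1.0]]
{'clock': 0.1, 'position': array([ 0.24656293, -0.57399011,  0.23078727]), 'tool_rot': array([-3.14061319e+00,  8.03320487e-05,  4.05786627e-01]), 'force': array([ 0.54312863, -0.32439043, -0.14020671]), 'grip_width': 0.08515769208542104}
```

View pics/top0.png

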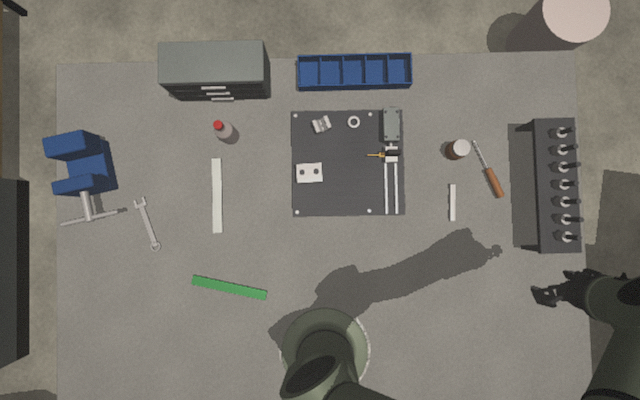

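View pics/side0.png

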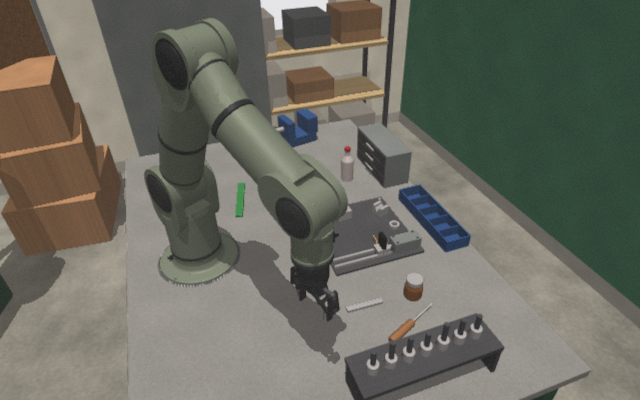

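The top view shows three bar-like things:
- pale bar at (217,195), about 75 px long
- green bar at (229,287), the look-alike to leave alone
- short bar at (452,202), the parallel

The pale long bar fits the straightedge. The fixture is around (348,163), the block at (309,173) and the handle near (391,154). I'll confirm in an enlarged crop.

```bash
cat > h.py <<'E'
import numpy as np, cv2
from workcell import bot, vision
def ray(n,uv,z):
    c=vision.camera_model(n); T=c["T"]; d=T[:3,:3]@np.linalg.solve(c["mtx"],[*uv,1.]); o=T[:3,3]
    return o+d*(z-o[2])/d[2]
def pix(n,p):
    c=vision.camera_model(n); T=c["T"]; q=c["mtx"]@(T[:3,:3].T@(np.asarray(p)-T[:3,3])); return q[:2]/q[2]
def crop(n,x0,y0,w,h,s,out,img=None):
    im=vision.grab_frame(n) if img is None else img
    cv2.imwrite(out,cv2.resize(im[y0:y0+h,x0:x0+w],None,fx=s,fy=s,interpolation=cv2.INTER_CUBIC)); return im
E
python3 - <<'E'
from h import *
im=cv2.imread("pics/top0.png")
a=cv2.resize(im[90:240,195:235],None,fx=4,fy=4,interpolation=cv2.INTER_CUBIC)
b=cv2.resize(im[95:245,280:430],None,fx=4,fy=4,interpolation=cv2.INTER_CUBIC)
cv2.imwrite("pics/c1.png",np.hstack([a,b]))
# straightedge fit
m=((im[140:250,200:235].min(2)>160)*255).astype(np.uint8)
c=max(cv2.findContours(m,0,1)[0],key=cv2.contourArea)
r=cv2.minAreaRect(c); p=cv2.boxPoints(r)+[200,140]; print(r,p)
print(np.array([ray("top",q,.01) for q in p]).round(4))
E
```

```text
((16.403121948242188, 54.993499755859375), (74.119384765625, 9.676159858703613), 89.0759506225586) [[210.96800995 158.01665115]
 [220.64291    157.86060715]
 [221.83823395 231.97035217]
 [212.16333389 232.12638855]]
[[0.6231 0.3451 0.01  ]
 [0.6227 0.3141 0.01  ]
 [0.3856 0.3148 0.01  ]
 [0.386  0.3456 0.01  ]]
```

View pics/c1.png

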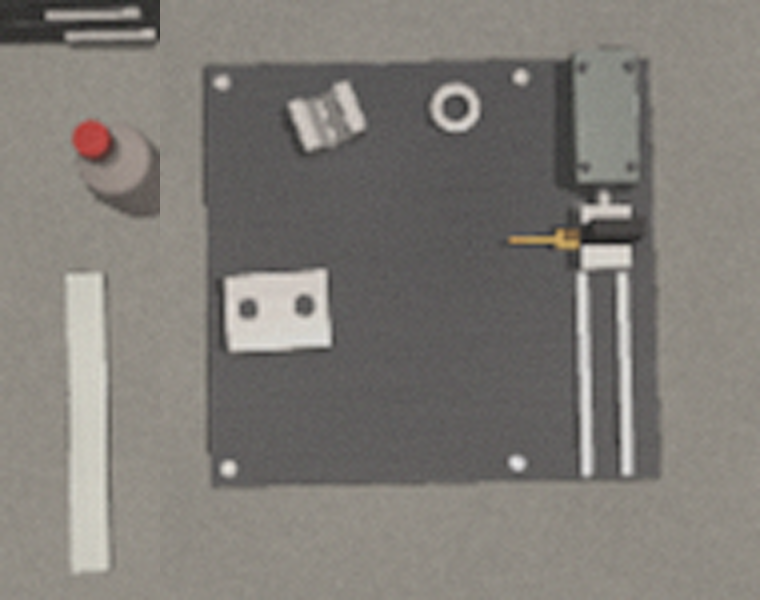

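The crop confirms it. The long pale bar is at (217,195) and fits as 237 x 31 mm. The block's robot-side edge runs roughly (297,183)–(323,181), and the pointer tip is at (367,155). Next I fit the fixture and block.

```bash
cat >> h.py <<'E'
from scipy.spatial.transform import Rotation as Ro
def plan(p,yaw,pos=None,rot=None):
    s=bot.observe(); R=Ro.from_euler('xyz',s["tool_rot"]); 
    d=R.inv().apply(np.array(p)-s["position"])*100
    t=(R.inv()*Ro.from_euler('xyz',[np.pi,0,yaw])).as_rotvec(degrees=True)
    print("slide cm",d.round(2),"turn deg",t.round(2))
E
python3 - <<'E'
from h import *
from scipy.optimize import least_squares
U=lambda x,y:(280+(x-160+.5)/4-.5,95+(y+.5)/4-.5)
obs=[U(205,66),U(212,486),U(659,479),U(649,59)]
mod=[(.21,.145),(-.13,.145),(-.13,-.215),(.21,-.215)]
W=np.array([ray("top",o,.012)[:2] for o in obs])
f=lambda q:(np.array(mod)@np.array([[np.cos(q[2]),np.sin(q[2])],[-np.sin(q[2]),np.cos(q[2])]])+q[:2]-W).ravel()
r=least_squares(f,[.5,0,0]); print("fixture",r.x.round(4),"res mm",(r.fun*1e3).round(1))
bo=[U(224,274),U(229,351),U(331,346),U(327,268)]; B=np.array([ray("top",o,.052)[:2] for o in bo])
print("block",B.round(4),np.linalg.norm(np.diff(B,axis=0),axis=1))
bm=[(.06,.04),(0,.04),(0,-.04),(.06,-.04)]
g=lambda q:(np.array(bm)@np.array([[np.cos(q[2]),np.sin(q[2])],[-np.sin(q[2]),np.cos(q[2])]])+q[:2]-B).ravel()
b=least_squares(g,[.5,0,0]); print("block",b.x.round(4),(b.fun*1e3).round(1))
print("tip",ray("top",U(508,240),.0325).round(4))
c,s=np.cos(r.x[2]),np.sin(r.x[2]); F=lambda x,y:(r.x[:2]+[c*x-s*y,s*x+c*y]).round(4)
print("tip pred",F(.06,-.095),"handle",F(.06,-.17),"handle rel block:",)
plan([.55,-.15,.23],.406); plan([.504,.33,.12],np.pi)
print(bot.observe()["qpos"].round(2))
E
```

```text
fixture [ 0.5565 -0.0566 -0.0122] res mm [ 1.   1.  -1.2  1.9 -0.8 -1.7  0.9 -1.2]
block [[ 0.5932  0.0717]
 [ 0.5334  0.0695]
 [ 0.535  -0.0093]
 [ 0.5955 -0.008 ]] [0.05982084 0.07882722 0.06057586]
block [0.5343 0.0302 0.0269] [ 0.   0.  -0.2  0.7  0.4 -0.5 -0.2 -0.2]
tip [ 0.6164 -0.1515  0.0325]
tip pred [ 0.6153 -0.1523] handle [ 0.6144 -0.2273] handle rel block:
slide cm [ 44.62 -26.98   0.1 ] turn deg [-0.06  0.   -0.01]
slide cm [ 59.34 -72.88  11.15] turn deg [-2.0000e-02 -8.0000e-02 -1.5675e+02]
[ 1.09  0.52 -0.04  1.6   0.02  1.02 -0.11]
```

>>> {"method": "arm_command", "body": {"gripper": [8, 8, 8, 8, 8], "slide": [[44.6, -27, 0], [44.6, -27, 0], [44.6, -27, 0], [44.6, -27, 0], [44.6, -27, 0]], "turn": [[0, 0, -50], [0, 0, -50], [0, 0, -50], [0, 0, -50], [0, 0, -50]], "force": 60}}

```text
clock: 0.72
position: [0.4292, -0.3183, 0.2313]
tool_rot: [-3.142, 0.0, 1.283]
force: [2.0, -0.7, 0.5]
grip_width: 0.0802
```

```bash
python3 - <<'E'
from h import *
plan([.504,.33,.12],np.pi); s=bot.observe();print(s["clock"],s["position"],s["tool_rot"],s["qpos"].round(2))
E
```

```text
slide cm [ 64.29 -11.21  11.12] turn deg [  -0.     -0.   -106.48]
0.725 [ 0.42916882 -0.31833617  0.23127057] [-3.14153999e+00  4.36040773e-05  1.28325275e+00] [ 0.77  0.39 -0.32  1.83  0.15  0.95  0.1 ]
```

>>> {"method": "arm_command", "body": {"gripper": [8, 8, 8, 8, 8], "slide": [[64.3, -11.2, 0], [64.3, -11.2, 0], [64.3, -11.2, 0], [64.3, -11.2, 0], [64.3, -11.2, 0]], "turn": [[0, 0, -106.5], [0, 0, -106.5], [0, 0, -106.5], [0, 0, -106.5], [0, 0, -106.5]]}}

```text
clock: 1.35
position: [0.4657, -0.0079, 0.2314]
tool_rot: [3.142, 0.0, 2.222]
force: [0.6, -0.6, -0.0]
grip_width: 0.08
```

```bash
python3 - <<'E'
from h import *
plan([.504,.33,.12],np.pi); s=bot.observe();print(s["clock"],s["position"],s["tool_rot"],s["qpos"].round(2))
E
```

```text
slide cm [24.57 23.52 11.13] turn deg [-0.000e+00  2.000e-02 -5.271e+01]
1.35 [ 0.46569065 -0.00793776  0.23138558] [3.14152574e+00 2.88178289e-04 2.22169518e+00] [ 0.42  0.32 -0.65  1.98  0.25  0.92  0.29]
```

>>> {"method": "arm_command", "body": {"gripper": [8, 8, 8, 8, 8], "slide": [[24.6, 23.5, 0], [24.6, 23.5, 0], [24.6, 23.5, 0], [24.6, 23.5, 0], [24.6, 23.5, 0]], "turn": [[0, 0, -52.7], [0, 0, -52.7], [0, 0, -52.7], [0, 0, -52.7], [0, 0, -52.7]]}}

```text
clock: 1.98
position: [0.5025, 0.3023, 0.2311]
tool_rot: [-3.141, -0.0, 3.141]
force: [1.7, -1.1, 0.3]
grip_width: 0.0802
```

```bash
python3 - <<'E'
from h import *
plan([.504,.33,.06],np.pi-.003); s=bot.observe();print(s["clock"],s["position"],s["tool_rot"],s["qpos"].round(2))
E
```

```text
slide cm [-0.15  2.77 17.11] turn deg [-0.02 -0.01  0.14]
1.975 [0.50251179 0.30232402 0.23107374] [-3.14130470e+00 -1.45351188e-04  3.14098692e+00] [-0.06  0.58 -0.86  1.67  0.49  1.11  0.51]
```

>>> {"method": "arm_command", "body": {"gripper": [7, 7, 7, 7, 7], "slide": [[-0.15, 2.8, 5], [-0.15, 2.8, 11], [-0.15, 2.8, 17], [-0.15, 2.8, 17], [-0.15, 2.8, 17]], "turn": [[0, 0, 0], [0, 0, 0], [0, 0, 0], [0, 0, 0], [0, 0, 0]]}}

```text
clock: 2.6
position: [0.5047, 0.3294, 0.0634]
tool_rot: [3.14, 0.001, 3.136]
force: [0.4, 1.2, 0.4]
grip_width: 0.0701
```

```bash
python3 - <<'E'
from h import *
plan([.504,.33,.003],np.pi-.003)
im=vision.grab_frame("top"); im2=vision.grab_frame("side")
a=cv2.resize(im[130:250,170:290],(480,480),interpolation=2)
u,v=pix("side",[.5,.33,.03]).astype(int); print(u,v)
b=cv2.resize(im2[max(v-60,0):max(v-60,0)+120,u-40:u+40],(320,480),interpolation=2)
cv2.imwrite("pics/p1.png",np.hstack([a,b]))
E
```

```text
slide cm [0.08 0.05 6.04] turn deg [ 0.08  0.07 -0.17]
301 175
```

View pics/p1.png

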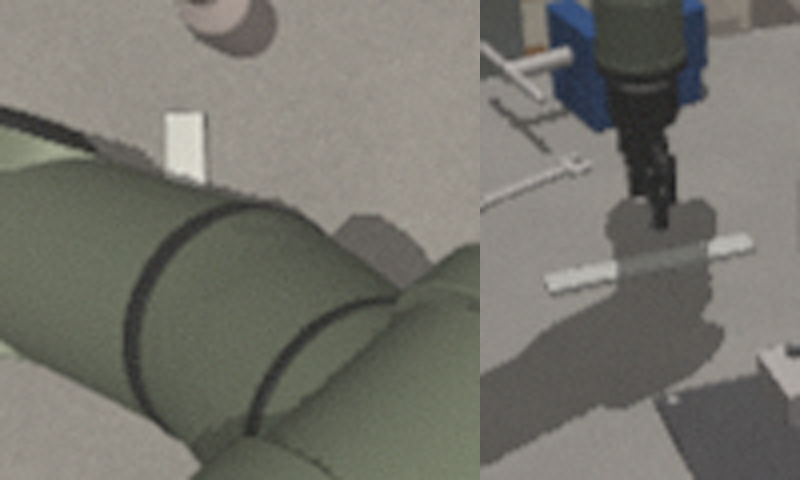

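The side crop shows the fingers straddling the bar, centred over it. Descending to grip.

>>> {"method": "arm_command", "body": {"gripper": [7, 7, 7, 7, 7], "slide": [[0, 0.05, 2.5], [0, 0.05, 4.5], [0, 0.05, 5.5], [0, 0.05, 5.9], [0, 0.05, 5.9]], "turn": [[0, 0, 0], [0, 0, 0], [0, 0, 0], [0, 0, 0], [0, 0, 0]]}}

```text
clock: 3.32
position: [0.5042, 0.3292, 0.0026]
tool_rot: [3.141, 0.0, 3.136]
force: [0.3, 0.3, 0.4]
grip_width: 0.0696
```

>>> {"method": "arm_command", "body": {"gripper": [3.6, 2.6, 2, 2, 2], "slide": [[0, 0, 0], [0, 0, 0], [0, 0, 0], [0, 0, 0], [0, 0, 0]], "turn": [[0, 0, 0], [0, 0, 0], [0, 0, 0], [0, 0, 0], [0, 0, 0]], "force": 80}}

```text
clock: 3.95
position: [0.5043, 0.3292, 0.0031]
tool_rot: [3.142, 0.001, 3.136]
force: [-2.8, -1.9, 12.0]
grip_width: 0.0269
```

>>> {"method": "arm_command", "body": {"gripper": [2, 2, 2, 2, 2], "slide": [[0, 0, -0.2], [0, 0, -1], [0, 0, -3], [0, 0, -7], [0, 0, -7]], "turn": [[0, 0, 0], [0, 0, 0], [0, 0, 0], [0, 0, 0], [0, 0, 0]]}}

```text
clock: 4.58
position: [0.5054, 0.3302, 0.0761]
tool_rot: [3.139, 0.004, 3.135]
force: [-0.0, -0.3, -3.0]
grip_width: 0.0267
```

```bash
python3 - <<'E'
from h import *
s=bot.observe();print(s["grip_width"],s["force"],s["position"])
u,v=pix("side",[.5,.33,.08]).astype(int); print(u,v)
crop("side",u-70,v-50,140,100,5,"pics/p2.png")
E
```

```text
0.026733993003298314 [-0.00611337 -0.32664433 -2.96494538] [0.50539191 0.33017959 0.07606915]
301 166
```

View pics/p2.png

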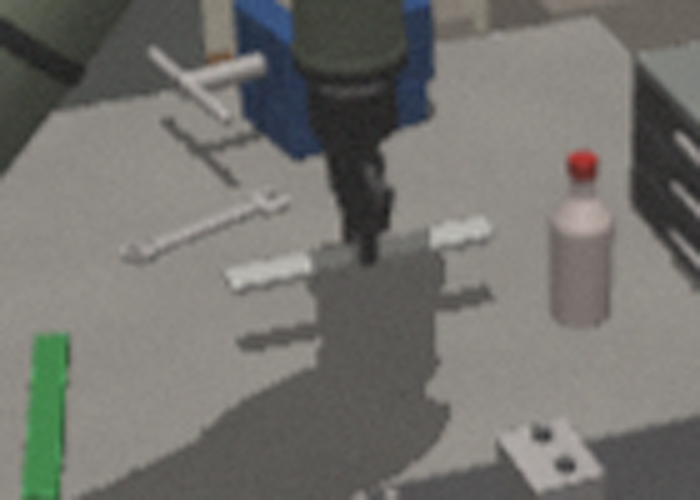

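Bar held level, weight 3 N. I carry it over to just in front of the block.

```bash
python3 - <<'E'
from h import *
plan([.5045,-.052,.12],np.pi/2+.027)
E
```

```text
slide cm [ -0.21 -38.14  -4.62] turn deg [1.70e-01 5.00e-02 8.81e+01]
```

>>> {"method": "arm_command", "body": {"gripper": [2, 2, 2, 2, 2], "slide": [[0, -4, -4.6], [0, -8, -4.6], [0, -12, -4.6], [0, -16, -4.6], [0, -20, -4.6]], "turn": [[0, 0, 9], [0, 0, 18], [0, 0, 27], [0, 0, 36], [0, 0, 45]]}}

```text
clock: 5.25
position: [0.5025, 0.1276, 0.1181]
tool_rot: [-3.141, -0.0, 2.345]
force: [0.6, -0.1, -2.1]
grip_width: 0.0271
```

```bash
python3 - <<'E'
from h import *
plan([.5045,-.052,.12],np.pi/2+.027)
s=bot.observe();print(s["position"],s["tool_rot"],s["qpos"].round(2),s["grip_width"])
E
```

```text
slide cm [-12.98 -12.41  -0.18] turn deg [-4.000e-02 -0.000e+00  4.282e+01]
[0.50248045 0.12758176 0.1181192 ] [-3.14099431e+00 -2.66814984e-04  2.34507783e+00] [ 0.08  0.58 -0.6   1.95  0.47  0.75 -0.02] 0.027057713554626873
```

>>> {"method": "arm_command", "body": {"gripper": [2, 2, 2, 2, 2], "slide": [[-3, -3, 0], [-6, -6, 0], [-9, -9, 0], [-11.5, -11, 0], [-13, -12.4, -0.2]], "turn": [[0, 0, 9], [0, 0, 18], [0, 0, 27], [0, 0, 36], [0, 0, 42.8]]}}

```text
clock: 5.88
position: [0.5057, -0.0523, 0.12]
tool_rot: [-3.141, 0.0, 1.597]
force: [-0.1, 1.2, -1.8]
grip_width: 0.0268
```

```bash
python3 - <<'E'
from h import *
plan([.507,-.052,.04],np.pi/2+.027)
s=bot.observe();print(s["position"],s["tool_rot"],s["qpos"].round(2),s["grip_width"])
E
```

```text
slide cm [0.03 0.14 8.  ] turn deg [-0.05  0.01 -0.03]
[ 0.5056854  -0.05229281  0.12003088] [-3.14068381e+00  2.41008755e-04  1.59731390e+00] [ 0.3   0.52 -0.41  1.99  0.32  0.69 -0.28] 0.02684783721380539
```

>>> {"method": "arm_command", "body": {"gripper": [2, 2, 2, 2, 2], "slide": [[0, 0, 3], [0, 0, 6], [0, 0, 8], [0, 0, 9.2], [0, 0, 9.9]], "turn": [[0, 0, 0], [0, 0, 0], [0, 0, 0], [0, 0, 0], [0, 0, 0]]}}

```text
clock: 6.5
position: [0.506, -0.0505, 0.0209]
tool_rot: [-3.141, -0.0, 1.603]
force: [0.5, 0.7, -2.0]
grip_width: 0.0273
```

```bash
python3 - <<'E'
from h import *
s=bot.observe();print(s["position"],s["tool_rot"],s["force"])
a=vision.grab_frame("top"); b=vision.grab_frame("side")
A=cv2.resize(a[140:220,270:400],None,fx=6,fy=6,interpolation=2)
u,v=pix("side",[.52,-.05,.03]).astype(int); print(u,v)
cv2.imwrite("pics/p3.png",A[:, :780]); cv2.imwrite("pics/p3s.png",cv2.resize(b[v-50:v+50,u-65:u+65],None,fx=6,fy=6,interpolation=2)[:590])
E
```

```text
[ 0.50596238 -0.05047625  0.02086002] [-3.14108600e+00 -9.16569267e-05  1.60344712e+00] [ 0.54711275  0.72313737 -1.97165332]
337 225
```

View pics/p3.png

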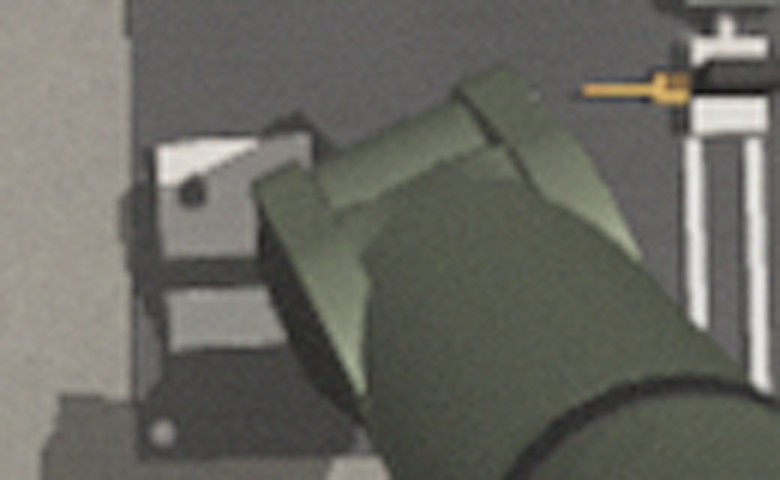

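The bar lies in front of the block with a gap of about 16 mm (bar edge at crop row 290, block edge at 255), parallel to it. Lowering and closing the gap.

>>> {"method": "arm_command", "body": {"gripper": [2, 2, 2, 2, 2], "slide": [[0, 0.3, 0.3], [0, 0.7, 0.45], [0, 1.0, 0.45], [0, 1.2, 0.45], [0, 1.2, 0.45]], "turn": [[0, 0, 0], [0, 0, 0], [0, 0, 0], [0, 0, 0], [0, 0, 0]]}}

```text
clock: 7.22
position: [0.5183, -0.0502, 0.0169]
tool_rot: [3.141, -0.0, 1.603]
force: [-0.2, 1.1, -3.0]
grip_width: 0.0276
```

>>> {"method": "arm_command", "body": {"gripper": [2, 2, 2, 2], "slide": [[0, 0.1, 0], [0, 0.2, 0], [0, 0.3, 0], [0, 0.3, 0]], "turn": [[0, 0, 0], [0, 0, 0], [0, 0, 0], [0, 0, 0]]}}

```text
clock: 7.72
position: [0.5212, -0.0501, 0.0168]
tool_rot: [3.142, -0.0, 1.603]
force: [-0.2, 0.4, -2.4]
grip_width: 0.0272
```

>>> {"method": "arm_command", "body": {"gripper": [2, 2, 2, 2], "slide": [[0, 0.1, 0.1], [0, 0.15, 0.1], [0, 0.2, 0.1], [0, 0.2, 0.1]], "turn": [[0, 0, 0], [0, 0, 0], [0, 0, 0], [0, 0, 0]]}}

```text
clock: 8.22
position: [0.5217, -0.0501, 0.0155]
tool_rot: [-3.139, 0.0, 1.604]
force: [-7.8, -0.1, 3.7]
grip_width: 0.027
```

>>> {"method": "arm_command", "body": {"gripper": [2, 2, 2], "slide": [[0, 0.1, 0], [0, 0.1, 0], [0, 0.1, 0]], "turn": [[0, 0, 0], [0, 0, 0], [0, 0, 0]], "force": 20}}

```text
clock: 8.6
position: [0.5219, -0.0502, 0.0154]
tool_rot: [-3.137, 0.001, 1.604]
force: [-11.9, -0.3, 6.5]
grip_width: 0.0273
```

>>> {"method": "arm_command", "body": {"gripper": [3.5, 4.5, 5, 5], "slide": [[0, 0, 0], [0, 0, 0], [0, 0, 0], [0, 0, 0]], "turn": [[0, 0, 0], [0, 0, 0], [0, 0, 0], [0, 0, 0]]}}

```text
clock: 9.1
position: [0.5243, -0.05, 0.0159]
tool_rot: [3.141, -0.0, 1.603]
force: [0.5, -0.6, -0.7]
grip_width: 0.05
```

>>> {"method": "arm_command", "body": {"gripper": [5, 5, 5, 5], "slide": [[0, 0, -1], [0, 0, -3], [0, 0, -6], [0, -6, -8]], "turn": [[0, 0, 0], [0, 0, 0], [0, 0, 0], [0, 0, 0]]}}

```text
clock: 9.6
position: [0.4672, -0.0513, 0.0973]
tool_rot: [3.137, -0.001, 1.603]
force: [0.0, 0.2, -0.2]
grip_width: 0.0501
```

```bash
python3 - <<'E'
from h import *
plan([.455,.025,.06],np.pi/2+.027)
s=bot.observe();print(s["position"],s["tool_rot"],s["force"],s["grip_width"])
E
```

```text
slide cm [ 7.66 -0.99  3.73] turn deg [ 0.25 -0.04  0.33]
[ 0.46723362 -0.05130816  0.09725012] [ 3.13716065e+00 -7.14257388e-04  1.60348030e+00] [ 0.00723179  0.23837112 -0.17311689] 0.050075127641325885
```

Released cleanly. Now a seating push with closed fingers, opposite the block's face.

>>> {"method": "arm_command", "body": {"gripper": [0, 0, 0, 0, 0], "slide": [[3, -1, 0], [6.6, -1, 0], [6.6, -1, 4], [6.6, -1, 7], [6.6, -1, 8.1]], "turn": [[0, 0, 0], [0, 0, 0], [0, 0, 0], [0, 0, 0], [0, 0, 0]]}}

```text
clock: 10.22
position: [0.4522, 0.0138, 0.0139]
tool_rot: [-3.14, 0.0, 1.604]
force: [0.0, 0.2, 1.1]
grip_width: 0.0003
```

>>> {"method": "arm_command", "body": {"gripper": [0, 0, 0, 0, 0], "slide": [[0, 0.5, 0], [0, 1, 0], [0, 1.5, 0], [0, 2, 0], [0, 2.3, 0]], "turn": [[0, 0, 0], [0, 0, 0], [0, 0, 0], [0, 0, 0], [0, 0, 0]]}}

```text
clock: 10.85
position: [0.4762, 0.0145, 0.0148]
tool_rot: [3.141, -0.0, 1.603]
force: [-0.1, 0.9, 0.2]
grip_width: 0.0001
```

>>> {"method": "arm_command", "body": {"gripper": [0, 0, 0, 0, 0], "slide": [[0, 0.3, 0], [0, 0.6, 0], [0, 0.9, 0], [0, 1.1, 0], [0, 1.3, 0]], "turn": [[0, 0, 0], [0, 0, 0], [0, 0, 0], [0, 0, 0], [0, 0, 0]]}}

```text
clock: 11.48
position: [0.4888, 0.0149, 0.0145]
tool_rot: [-3.142, -0.0, 1.603]
force: [0.3, -1.0, 1.0]
grip_width: -0.0004
```

>>> {"method": "arm_command", "body": {"gripper": [0, 0, 0, 0, 0], "slide": [[0, 0.15, 0], [0, 0.3, 0], [0, 0.45, 0], [0, 0.6, 0], [0, 0.6, 0]], "turn": [[0, 0, 0], [0, 0, 0], [0, 0, 0], [0, 0, 0], [0, 0, 0]]}}

```text
clock: 12.1
position: [0.4925, 0.015, 0.0142]
tool_rot: [-3.138, 0.001, 1.604]
force: [-13.3, 1.6, 7.6]
grip_width: -0.0001
```

Seated with 13 N. Backing off and moving towards the handle, with a look on the way.

>>> {"method": "arm_command", "body": {"gripper": [0, 0, 0, 4, 4], "slide": [[0, -1, 0], [0, -2.5, -2], [0, -4, -8], [0, -9, -12], [0, -9, -16]], "turn": [[0, 0, 0], [0, 0, 0], [0, 0, 0], [0, 0, 0], [0, 0, 0]]}}

```text
clock: 12.72
position: [0.4016, 0.0116, 0.1755]
tool_rot: [-3.14, 0.001, 1.604]
force: [0.6, -0.6, 1.1]
grip_width: 0.0358
```

>>> {"method": "arm_command", "body": {"gripper": [4, 4, 4, 4, 4], "slide": [[-5, -3, 0], [-11, -3, 0], [-17, -3, 0], [-23, -3, 0], [-29, -3, 0]], "turn": [[0, 0, 0], [0, 0, 0], [0, 0, 0], [0, 0, 0], [0, 0, 0]]}}

```text
clock: 13.35
position: [0.3838, -0.2808, 0.1748]
tool_rot: [3.141, 0.001, 1.603]
force: [2.1, 0.8, 0.4]
grip_width: 0.0398
```

```bash
python3 - <<'E'
from h import *
crop("top",280,100,130,95,6,"pics/p4.png")
s=bot.observe();print(s["clock"],s["position"],s["tool_rot"],s["force"],s["qpos"].round(2))
E
```

```text
13.4 [ 0.38296214 -0.2880591   0.17458682] [3.14094256 0.00338976 1.59697948] [-6.69225075 -8.67369298 -1.64947281] [ 0.81  0.39 -0.36  2.02  0.2   0.76  0.35]
```

View pics/p4.png

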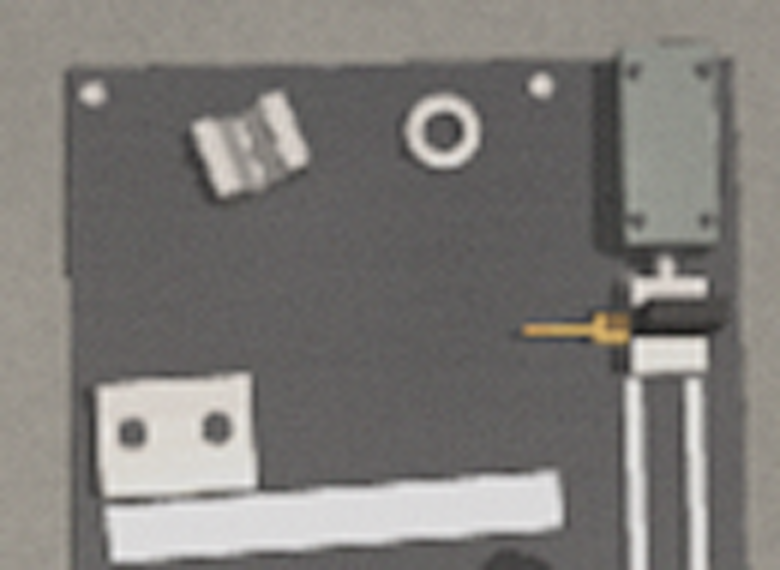

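The bar lies against the block's face (crop rows 508–495 at left) and its right end, at (558,500), passes under the pointer's path. The bar's slope looks slightly steeper than my block estimate, so I check with subpixel edge fits.

```bash
python3 - <<'E'
from h import *
im=np.mean([vision.grab_frame("top").astype(float) for _ in range(6)],0).mean(2); np.save("avg.npy",im)
def edge(us,v0,v1,z,sgn):  # half-level crossing column by column: sgn +1 dark->bright downwards
    P=[]
    for u in us:
        c=im[v0(u):v1(u),u]; g=np.diff(c)*sgn; k=np.argmax(g); a=g[max(k-1,0):k+2]
        off=(a@np.arange(len(a)))/a.sum()+max(k-1,0)+.5
        P.append(ray("top",(u,v0(u)+off),z)[:2])
    P=np.array(P); f=np.polyfit(P[:,1],P[:,0],1); r=P[:,0]-np.polyval(f,P[:,1]); k=abs(r)<.0015
    f=np.polyfit(P[k,1],P[k,0],1); print("yaw",-f[0].round(4),"x@y=.03",np.polyval(f,.03).round(4),"x@y=-.152",np.polyval(f,-.152).round(4),"rms",r[k].std().round(5),k.sum(),len(k)); return f
far=edge(range(328,371),lambda u:176,lambda u:184,.022,1)
near=edge(range(302,371),lambda u:int(194-.08*(u-300))-4,lambda u:int(194-.08*(u-300))+4,.022,-1)
edge(range(299,321),lambda u:158,lambda u:168,.052,1)
edge(range(299,321),lambda u:178,lambda u:184,.052,-1)
E
```

```text
yaw 0.0477 x@y=.03 0.5327 x@y=-.152 0.5414 rms 0.00058 43 43
yaw 0.0487 x@y=.03 0.5031 x@y=-.152 0.512 rms 0.00063 69 69
yaw 0.0345 x@y=.03 0.5929 x@y=-.152 0.5992 rms 0.00058 22 22
yaw 0.0989 x@y=.03 0.536 x@y=-.152 0.5541 rms 0.0008 12 22
```

```bash
python3 - <<'E'
from h import *
im=np.load("avg.npy")
for name,u0,u1,s in(("left",292,300,1),("right",318,326,-1)):
    P=[]
    for v in range(165,179):
        g=np.diff(im[v,u0:u1])*s; k=np.argmax(g); lo=max(k-1,0); a=g[lo:k+2].clip(0)
        P.append(ray("top",(u0+lo+(a@np.arange(len(a)))/a.sum()+.5,v),.052)[:2])
    P=np.array(P); f=np.polyfit(P[:,0],P[:,1],1); print(name,"yaw",f[0].round(4),"rms",(P[:,1]-np.polyval(f,P[:,0])).std().round(5))
# seam profile: across block/bar, brightness per column
for u in range(299,323,3): print(u,im[178:188,u].round().astype(int))
E
```

```text
left yaw -0.0068 rms 0.00021
right yaw 0.061 rms 0.00049
299 [213 215 217 221 181  91 174 225 221 221]
302 [214 215 217 221 172  81 178 223 219 218]
305 [215 216 217 221 169 117 197 221 218 218]
308 [215 216 218 220 162 151 216 219 218 218]
311 [216 216 219 212 145 169 222 219 218 218]
314 [216 217 221 185  97 172 223 219 218 218]
317 [216 218 222 172 110 189 222 219 218 218]
320 [218 219 222 167 151 215 219 218 219 218]
```

The image fits are ambiguous to about 0.01 rad, since the block's edges are too short. A second seating push near the left part of the face settles it mechanically.

```bash
python3 - <<'E'
from h import *
plan([.45,.048,.0145],np.pi/2+.048)
E
```

```text
slide cm [32.31  7.68 16.02] turn deg [ 0.   -0.01 -0.79]
```

>>> {"method": "arm_command", "body": {"gripper": [0, 0, 0, 0, 0], "slide": [[6, 3, 0], [12, 5, 0], [18, 7, 1], [24, 7.5, 4], [30, 7.7, 8]], "turn": [[0, 0, 0], [0, 0, 0], [0, 0, 0], [0, 0, -0.8], [0, 0, -0.8]]}}

```text
clock: 14.32
position: [0.4514, 0.0093, 0.1056]
tool_rot: [3.139, -0.0, 1.619]
force: [2.2, 0.1, -0.2]
grip_width: 0.0
```

```bash
python3 - <<'E'
from h import *
plan([.484,.048,.0155],np.pi/2+.048)
E
```

```text
slide cm [3.71 3.43 9.02] turn deg [ 0.13 -0.02  0.03]
```

>>> {"method": "arm_command", "body": {"gripper": [0, 0, 0, 0, 0], "slide": [[3.7, 0, 5], [3.7, 0, 8], [3.7, 0.5, 9], [3.7, 2, 9], [3.7, 3.3, 9]], "turn": [[0, 0, 0], [0, 0, 0], [0, 0, 0], [0, 0, 0], [0, 0, 0]]}}

```text
clock: 14.95
position: [0.4837, 0.0449, 0.0166]
tool_rot: [3.14, -0.0, 1.617]
force: [0.2, -0.1, 1.3]
grip_width: 0.0004
```

>>> {"method": "arm_command", "body": {"gripper": [0, 0, 0, 0, 0], "slide": [[0, 0.3, 0], [0, 0.5, 0], [0, 0.7, 0], [0, 0.8, 0], [0, 0.8, 0]], "turn": [[0, 0, 0], [0, 0, 0], [0, 0, 0], [0, 0, 0], [0, 0, 0]]}}

```text
clock: 15.58
position: [0.4904, 0.0452, 0.0156]
tool_rot: [-3.142, 0.0, 1.617]
force: [-1.1, -0.1, 1.7]
grip_width: -0.0001
```

>>> {"method": "arm_command", "body": {"gripper": [0, 0, 0, 0], "slide": [[0, 0.1, 0], [0, 0.2, 0], [0, 0.25, 0], [0, 0.25, 0]], "turn": [[0, 0, 0], [0, 0, 0], [0, 0, 0], [0, 0, 0]]}}

```text
clock: 16.08
position: [0.4929, 0.0453, 0.0156]
tool_rot: [-3.142, -0.0, 1.617]
force: [1.1, 0.2, 0.1]
grip_width: 0.0004
```

>>> {"method": "arm_command", "body": {"gripper": [0, 0, 0, 0], "slide": [[0, 0.05, 0], [0, 0.1, 0], [0, 0.15, 0], [0, 0.15, 0]], "turn": [[0, 0, 0], [0, 0, 0], [0, 0, 0], [0, 0, 0]]}}

```text
clock: 16.58
position: [0.4945, 0.0454, 0.0156]
tool_rot: [3.142, -0.0, 1.617]
force: [-0.3, 0.1, 0.1]
grip_width: 0.0002
```

```bash
python3 - <<'E'
from h import *
a=vision.grab_frame("top"); b=vision.grab_frame("side")
A=cv2.resize(a[150:210,280:410],None,fx=6,fy=6,interpolation=2)
u,v=pix("side",[.5,.0,.03]).astype(int); print(u,v)
B=cv2.resize(b[v-20:v+20,u-65:u+65],None,fx=6,fy=6,interpolation=2)
cv2.imwrite("pics/p5.png",np.vstack([A,B]))
E
```

```text
328 218
```

View pics/p5.png

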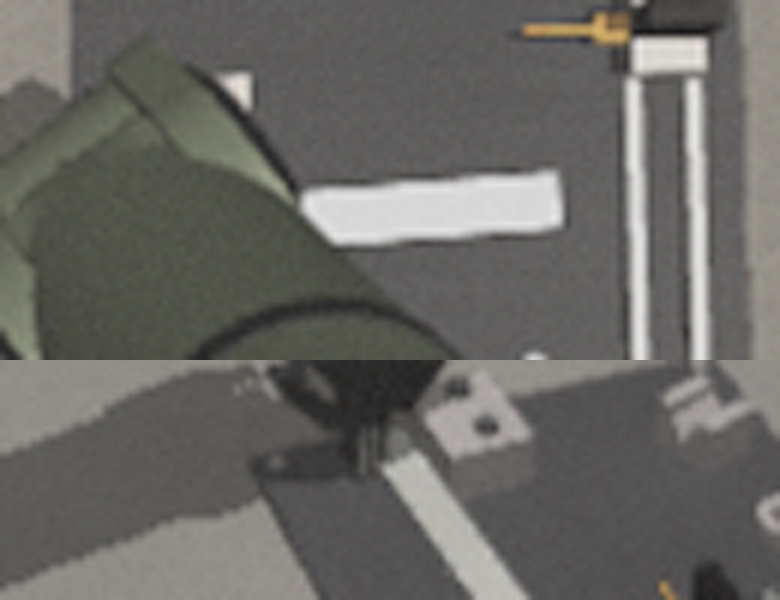

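The bar has turned slightly (far edge slope 0.070 against 0.080 before), so there was a small gap on the left and it is closing. Pushing on until it resists.

>>> {"method": "arm_command", "body": {"gripper": [0, 0, 0, 0], "slide": [[0, 0.05, 0], [0, 0.1, 0], [0, 0.15, 0], [0, 0.15, 0]], "turn": [[0, 0, 0], [0, 0, 0], [0, 0, 0], [0, 0, 0]]}}

```text
clock: 17.18
position: [0.4957, 0.0455, 0.0156]
tool_rot: [-3.141, 0.0, 1.617]
force: [-2.0, 0.6, 2.7]
grip_width: 0.0002
```

```bash
cat >> h.py <<'E'
def bar(u0,u1=371,N=4):
    im=np.mean([vision.grab_frame("top").astype(float) for _ in range(N)],0).mean(2)
    for name,vc,s in(("far",181.5,1),("near",190.5,-1)):
        P=[]
        for u in range(u0,u1):
            v0=int(vc-.07*(u-345))-4; g=np.diff(im[v0:v0+9,u])*s; k=np.argmax(g); lo=max(k-1,0); a=g[lo:k+2].clip(0)
            P.append(ray("top",(u,v0+lo+(a@np.arange(len(a)))/a.sum()+.5),.022)[:2])
        P=np.array(P); f=np.polyfit(P[:,1],P[:,0],1); print(name,"yaw",-f[0].round(4),"x@.03",np.polyval(f,.03).round(4),"x@-.152",np.polyval(f,-.152).round(4),"rms",(P[:,0]-np.polyval(f,P[:,1])).std().round(5))
    return im
E
python3 -c "
from h import *
bar(338,371)"
```

```text
far yaw 0.0469 x@.03 0.5329 x@-.152 0.5414 rms 0.00057
near yaw 0.0465 x@.03 0.5031 x@-.152 0.5116 rms 0.00058
```

>>> {"method": "arm_command", "body": {"gripper": [0, 0, 0, 0], "slide": [[0, 0.05, 0], [0, 0.1, 0], [0, 0.1, 0], [0, 0.1, 0]], "turn": [[0, 0, 0], [0, 0, 0], [0, 0, 0], [0, 0, 0]]}}

```text
clock: 17.88
position: [0.4964, 0.0459, 0.0156]
tool_rot: [-3.141, -0.0, 1.618]
force: [-5.6, 3.3, 3.8]
grip_width: -0.0002
```

```bash
python3 -c "
from h import *
print(bot.observe()['force'],bot.observe()['position'],bot.observe()['moment'])
bar(338,371)"
```

```text
[-5.56113518  3.33869963  3.82610723] [0.49643799 0.04586452 0.01556445] [0.63158543 1.29122023 0.03375341]
far yaw 0.0386 x@.03 0.5328 x@-.152 0.5399 rms 0.00049
near yaw 0.035 x@.03 0.5035 x@-.152 0.5099 rms 0.00061
```

The bar is now turning flush (yaw 0.048 → 0.037, block about 0.03). Continuing.

>>> {"method": "arm_command", "body": {"gripper": [0, 0, 0, 0], "slide": [[0, 0.05, 0], [0, 0.1, 0], [0, 0.1, 0], [0, 0.1, 0]], "turn": [[0, 0, 0], [0, 0, 0], [0, 0, 0], [0, 0, 0]]}}

```text
clock: 18.58
position: [0.4966, 0.0458, 0.0155]
tool_rot: [-3.139, 0.0, 1.618]
force: [-11.5, 3.0, 9.0]
grip_width: -0.0
```

```bash
python3 -c "
from h import *
print(bot.observe()['force'],bot.observe()['position'],bot.observe()['moment'])
bar(338,371)"
```

```text
[-11.46074397   2.97296675   9.02356287] [0.49660198 0.04584491 0.0155327 ] [0.74628906 2.39844872 0.01974788]
far yaw 0.0369 x@.03 0.533 x@-.152 0.5397 rms 0.00047
near yaw 0.0339 x@.03 0.5036 x@-.152 0.5098 rms 0.00059
```

Stiff now: 11.5 N with no movement, yaw about 0.035, matching the block's rear edge (0.0345). Retreat straight back and remeasure over the full length.

>>> {"method": "arm_command", "body": {"gripper": [0, 0, 0, 0, 0], "slide": [[0, -0.5, 0], [0, -1.5, 0], [0, -3.5, -2], [-4, -7, -8], [-10, -11, -13]], "turn": [[0, 0, 0], [0, 0, 0], [0, 0, 0], [0, 0, 0], [0, 0, 0]]}}

```text
clock: 19.4
position: [0.4096, -0.031, 0.1211]
tool_rot: [3.141, 0.0, 1.619]
force: [1.2, -2.1, 0.8]
grip_width: 0.0002
```

>>> {"method": "arm_command", "body": {"gripper": [4, 4, 4, 4, 4], "slide": [[-6, 0, 0], [-12, 0, 0], [-18, 0, 0], [-22, 0, 0], [-23, 0, 0]], "turn": [[0, 0, 0], [0, 0, 0], [0, 0, 0], [0, 0, 0], [0, 0, 0]]}}

```text
clock: 20.02
position: [0.4205, -0.2629, 0.1198]
tool_rot: [-3.141, 0.001, 1.614]
force: [-0.0, 0.0, -0.9]
grip_width: 0.04
```

```bash
python3 -c "
from h import *
s=bot.observe();print(s['clock'],s['force'],s['position'])
im=bar(330,371,6)
for u in range(299,323,3): print(u,im[178:188,u].round().astype(int))
bar(304,371,1)
crop('top',280,130,100,72,8,'pics/p6.png')
plan([.6144,-.2273,.16],np.pi/2-.0122)"
```

```text
20.025 [-0.02486735  0.03332015 -0.88778466] [ 0.42046457 -0.26291843  0.11981899]
far yaw 0.036 x@.03 0.5332 x@-.152 0.5398 rms 0.0005
near yaw 0.0723 x@.03 0.4995 x@-.152 0.5127 rms 0.00216
299 [215 216 218 222 181 117 185 225 223 222]
302 [216 217 218 222 170 142 210 222 220 220]
305 [215 218 219 222 165 152 217 221 220 220]
308 [216 218 219 221 164 169 223 220 220 220]
311 [217 218 220 214 148 171 225 220 220 220]
314 [218 219 222 185 118 184 223 220 219 220]
317 [219 219 223 173 126 199 222 219 220 220]
320 [220 220 224 169 152 217 220 219 220 219]
far yaw 0.0424 x@.03 0.5323 x@-.152 0.54 rms 0.00053
near yaw 0.052 x@.03 0.5027 x@-.152 0.5122 rms 0.00225
slide cm [ 2.3  19.42 -3.98] turn deg [ 0.01 -0.    3.45]
```

View pics/p6.png

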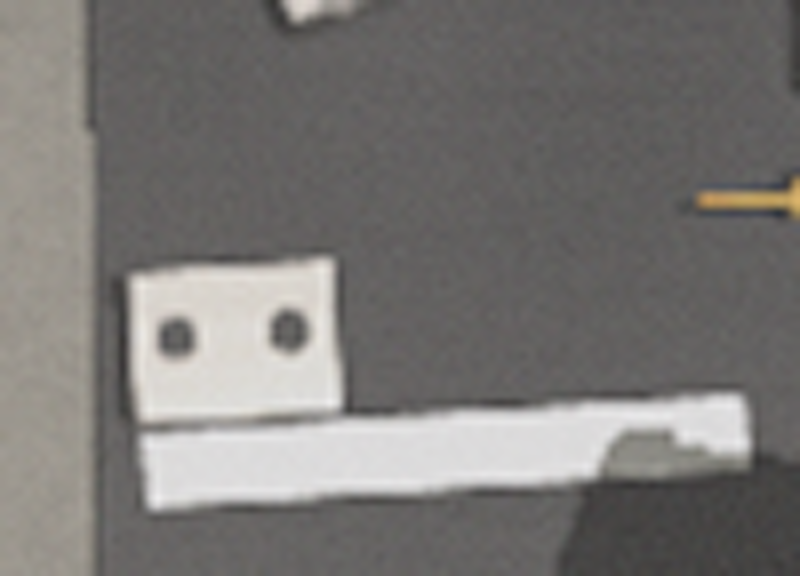

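Flush now: the seam shows an even thin line along the whole face, crop (140,425)–(340,412), with no left/right trend. The far edge at the pointer's y is at x ≈ 0.540. On to the handle.

>>> {"method": "arm_command", "body": {"gripper": [4, 4, 4, 4, 4], "slide": [[1, 5, -4], [2.3, 10, -4], [2.3, 15, -4], [2.3, 19.5, -4], [2.3, 19.5, -4]], "turn": [[0, 0, 3.4], [0, 0, 3.4], [0, 0, 3.4], [0, 0, 3.4], [0, 0, 3.4]]}}

```text
clock: 21.05
position: [0.6174, -0.2262, 0.1594]
tool_rot: [3.141, -0.001, 1.561]
force: [-0.8, -0.1, -0.6]
grip_width: 0.0403
```

```bash
python3 -c "
from h import *
plan([.615,-.2273,.11],np.pi/2-.0122);plan([.615,-.2273,.053],np.pi/2-.0122);s=bot.observe();print(s['position'],s['qpos'].round(2))"
```

```text
slide cm [-0.12 -0.24  4.94] turn deg [ 0.04 -0.07  0.13]
slide cm [-0.12 -0.24 10.64] turn deg [ 0.04 -0.07  0.13]
[ 0.61738693 -0.22621927  0.1593703 ] [ 0.51  0.67 -0.39  1.56  0.29  0.97  0.02]
```

>>> {"method": "arm_command", "body": {"gripper": [4, 4, 4, 4, 4], "slide": [[-0.1, -0.15, 3], [-0.1, -0.15, 5], [-0.1, -0.15, 5], [-0.1, -0.15, 5], [-0.1, -0.15, 5]], "turn": [[0, 0, 0], [0, 0, 0], [0, 0, 0], [0, 0, 0], [0, 0, 0]]}}

```text
clock: 21.68
position: [0.614, -0.2296, 0.1111]
tool_rot: [3.14, 0.0, 1.558]
force: [-1.3, -0.4, -0.4]
grip_width: 0.04
```

```bash
python3 -c "
from h import *
b=vision.grab_frame('side'); u,v=pix('side',[.615,-.2273,.09]).astype(int); print(u,v)
crop('side',u-50,v-40,100,75,7,'pics/p7.png',b)
s=bot.observe();print(s['position'],s['tool_rot']); plan([.615,-.2273,.053],np.pi/2-.0122)"
```

```text
382 235
[ 0.61387357 -0.22961744  0.11092192] [3.14048160e+00 4.09028991e-04 1.55773372e+00]
slide cm [0.24 0.1  5.79] turn deg [ 0.06  0.02 -0.05]
```

View pics/p7.png

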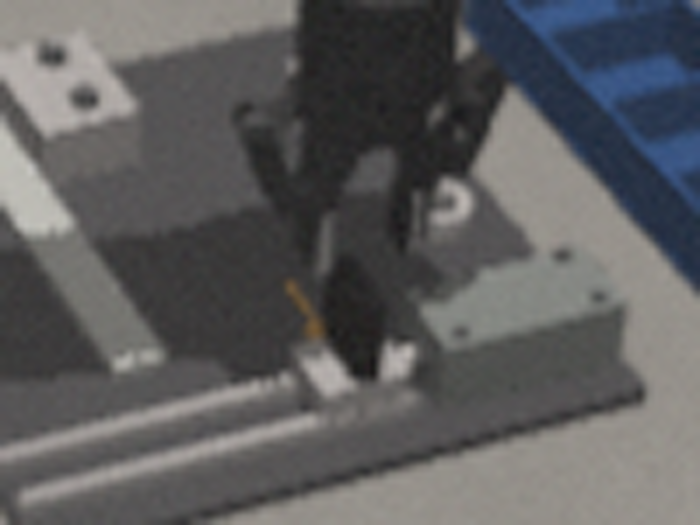

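The side view shows the fingers straddling the paddle: finger tips at about (315,265) and (398,245), paddle top at (350,262). Descending and gripping.

>>> {"method": "arm_command", "body": {"gripper": [4, 4, 4, 4, 4], "slide": [[0.2, 0.1, 1.5], [0.2, 0.1, 3], [0.2, 0.1, 4.5], [0.2, 0.1, 5.5], [0.2, 0.1, 5.8]], "turn": [[0, 0, 0], [0, 0, 0], [0, 0, 0], [0, 0, 0], [0, 0, 0]]}}

```text
clock: 22.35
position: [0.6142, -0.2273, 0.0511]
tool_rot: [-3.141, -0.0, 1.558]
force: [0.3, 0.2, 0.4]
grip_width: 0.0398
```

>>> {"method": "arm_command", "body": {"gripper": [2.5, 1.5, 0.8, 0.8, 0.8], "slide": [[0, 0, 0], [0, 0, 0], [0, 0, 0], [0, 0, 0], [0, 0, 0]], "turn": [[0, 0, 0], [0, 0, 0], [0, 0, 0], [0, 0, 0], [0, 0, 0]], "force": 60}}

```text
clock: 22.98
position: [0.6152, -0.2276, 0.0527]
tool_rot: [3.14, 0.0, 1.558]
force: [4.3, -0.3, 5.2]
grip_width: 0.0129
```

```bash
python3 -c "
from h import *
s=bot.observe();print(s['position'],s['tool_rot'],s['force'],s['grip_width'])
d=np.array([np.cos(-.0122),np.sin(-.0122),0]); p=s['position']
for L in(.04,.076): plan(p-L*d,s['tool_rot'][2])"
```

```text
[ 0.61519676 -0.22756002  0.05265597] [3.14018799e+00 2.95662358e-04 1.55798034e+00] [ 4.28089333 -0.25515255  5.1893398 ] 0.012888168967548944
slide cm [-0.   -4.   -0.01] turn deg [0.08 0.02 0.  ]
slide cm [-0.   -7.6  -0.01] turn deg [0.08 0.02 0.  ]
```

>>> {"method": "arm_command", "body": {"gripper": [0.8, 0.8, 0.8, 0.8, 0.8], "slide": [[0, -1, 0], [0, -2.3, 0], [0, -3.6, 0], [0, -4.9, 0], [0, -6, 0]], "turn": [[0, 0, 0], [0, 0, 0], [0, 0, 0], [0, 0, 0], [0, 0, 0]]}}

```text
clock: 23.6
position: [0.5554, -0.2269, 0.0527]
tool_rot: [3.139, 0.0, 1.558]
force: [8.0, -2.0, 1.0]
grip_width: 0.0135
```

>>> {"method": "arm_command", "body": {"gripper": [0.8, 0.8, 0.8], "slide": [[0, -0.5, 0], [0, -1, 0], [0, -1, 0]], "turn": [[0, 0, 0], [0, 0, 0], [0, 0, 0]]}}

```text
clock: 23.98
position: [0.5456, -0.2268, 0.0527]
tool_rot: [3.139, 0.001, 1.558]
force: [8.9, -1.2, 0.7]
grip_width: 0.0134
```

```bash
python3 -c "
from h import *
s=bot.observe();print(s['clock'],s['position'],s['tool_rot'],s['force'],s['grip_width'])
a=np.mean([vision.grab_frame('top').astype(float) for _ in range(4)],0).astype(np.uint8); b=np.mean([vision.grab_frame('side').astype(float) for _ in range(4)],0).astype(np.uint8)
u,v=pix('top',[.54,-.152,.0325]).astype(int); U,V=pix('side',[.54,-.152,.0325]).astype(int); print(u,v,U,V)
A=cv2.resize(a[v-24:v+24,u-20:u+20],None,fx=10,fy=10,interpolation=2); B=cv2.resize(b[V-24:V+24,U-20:U+20],None,fx=10,fy=10,interpolation=2)
cv2.imwrite('pics/p8.png',np.hstack([A,B]))
cv2.imwrite('pics/raw_a.png',a);cv2.imwrite('pics/raw_b.png',b)"
```

```text
23.975 [ 0.54561316 -0.22684382  0.05266418] [3.13899686e+00 5.07311918e-04 1.55790522e+00] [ 8.87814735 -1.18269304  0.70914466] 0.013410125532756535
367 178 353 239
```

View pics/p8.png

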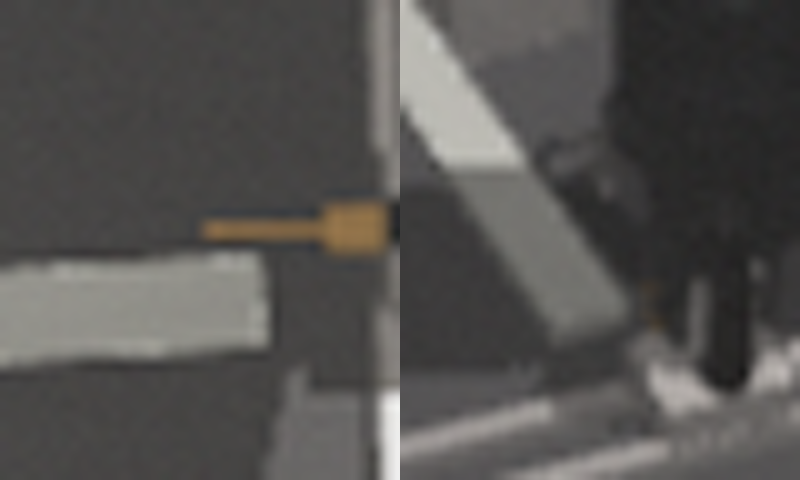

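The top crop shows the pointer tip at (203,230) and the straightedge's far edge at about row 259 below it, so some millimetres remain. Measuring.

```bash
cat >> h.py <<'E'
def gap(a):
    a=a.astype(float); g=a.mean(2); br=(a[:,:,2]-a[:,:,0]).clip(8)-8
    P=[]
    for u in range(369,378):
        w=br[165:200,u]; P.append(ray("top",(u,165+w@np.arange(35)/w.sum()),.0325)[:2])
    P=np.array(P); f=np.polyfit(P[:,1],P[:,0],1)
    row=br[165:200].sum(0); h=row[369:377].mean()/2; ut=next(u for u in range(360,376) if row[u]>h)-(row[[u for u in range(360,376) if row[u]>h][0]]-h)/(h*2)
    v=np.polyval(np.polyfit(range(369,378),[165+br[165:200,u]@np.arange(35)/br[165:200,u].sum() for u in range(369,378)],1),ut)
    tip=ray("top",(ut,v),.0325)[:2]
    E=[]
    for u in range(326,366):
        v0=176; c=g[v0:188,u]; d=np.diff(c); k=np.argmax(d); lo=max(k-1,0); q=d[lo:k+2].clip(0)
        E.append(ray("top",(u,v0+lo+(q@np.arange(len(q)))/q.sum()+.5),.022)[:2])
    E=np.array(E); e=np.polyfit(E[:,1],E[:,0],1); r=E[:,0]-np.polyval(e,E[:,1]); k=abs(r)<.0015; e=np.polyfit(E[k,1],E[k,0],1)
    print("tip",tip.round(4),"px",ut,v,"slope",f[0].round(3),"edge x at tip",np.polyval(e,tip[1]).round(4),"yaw",-e[0].round(4),k.sum(),"gap mm",((tip[0]-np.polyval(e,tip[1]))*1e3).round(2))
E
python3 -c "
from h import *
gap(cv2.imread('pics/raw_a.png'))"
```

```text
tip [ 0.5467 -0.1502] px 366.95205479452056 176.659472908587 slope 0.01 edge x at tip 0.5398 yaw 0.0369 40 gap mm 6.88
```

>>> {"method": "arm_command", "body": {"gripper": [0.8, 0.8, 0.8, 0.8], "slide": [[0, -0.4, 0], [0, -0.69, 0], [0, -0.69, 0], [0, -0.69, 0]], "turn": [[0, 0, 0], [0, 0, 0], [0, 0, 0], [0, 0, 0]]}}

```text
clock: 24.88
position: [0.5391, -0.2268, 0.0527]
tool_rot: [3.139, 0.001, 1.558]
force: [8.8, -2.6, 1.5]
grip_width: 0.0138
```

```bash
python3 -c "
from h import *
s=bot.observe();print(s['clock'],s['position'],s['tool_rot'],s['force'],s['grip_width'])
a=np.mean([vision.grab_frame('top').astype(float) for _ in range(4)],0).astype(np.uint8)
b=vision.grab_frame('side')
A=cv2.resize(a[150:210,280:410],None,fx=6,fy=6,interpolation=2); B=cv2.resize(b[205:245,288:418],None,fx=6,fy=6,interpolation=2)
cv2.imwrite('pics/p9.png',np.vstack([A,B]))
br=a[...,2].astype(int)-a[...,0]
print(br[170:186,364:376]); print(a[170:186,358:372].mean(2).astype(int))
e=lambda y:.5398-.0369*(y+.1502)
print('px of edge at z=.022',pix('top',[e(-.15),-.15,.022]),'tip expected if right above',pix('top',[e(-.15),-.15,.0325]))"
```

```text
24.875 [ 0.53907284 -0.22677162  0.05267511] [3.13865407e+00 5.86548240e-04 1.55806536e+00] [ 8.75925618 -2.55594503  1.52764739] 0.013766185139828684
[[ 3  3  2  2  3  1  3 -1  1  2  2  2]
 [ 3  3  2  2  3  1  1  4  2  1  2  4]
 [ 2  2  3  4  3  2  3  3  1  2  1  1]
 [ 2  0  2  2  2  2  2  3  3  2  2  3]
 [ 3  3  1  2  1  2  3  2  2  0  2  3]
 [ 1  2  2  2  3  1  2  2  1  3  2  3]
 [ 2  1  3  2  2  2  2  2  1  2  2  3]
 [ 0  3  2  1  0 -1 -1 -2 -1 -1 -2 -1]
 [ 2  3  1  9 41 55 48 47 46 45 47 49]
 [ 4  6  3 12 41 58 50 51 51 50 52 53]
 [ 8  8  6 10 12 14 12 12 10  7  7  6]
 [ 7  8  9  8  7  8  7  7  6  3  2  3]
 [ 9  7  8  8  7  6  7  8  7  4  2  1]
 [ 8  7  8  7  8  7  7  7  7  4  3  2]
 [ 7  7  9  7  7  7  8  8  8  5  2  2]
 [ 8  8  7  7  8  8  7  8  8  6  2  2]]
[[ 68  68  69  68  67  68  68  67  68  69  69  70  69  65]
 [ 70  70  69  68  70  69  69  67  69  69  70  69  67  67]
 [ 68  69  68  70  68  69  68  70  68  71  69  69  69  67]
 [ 69  70  68  70  69  68  69  68  68  67  69  68  70  68]
 [ 69  68  67  70  68  70  69  67  69  69  67  70  68  68]
 [ 69  69  69  68  70  68  68  71  68  68  67  68  69  70]
 [ 69  69  68  69  72  68  69  70  67  70  67  69  68  68]
 [ 69  68  70  68  68  68  70  68  68  67  65  66  65  65]
 [ 69  69  67  68  65  66  63  66  66  68  90 101  96  95]
 [ 64  63  63  74  81  82  91 103 101 105 113 116 109 108]
 [119 118 117 121 125 126 132 137 137 138 134 127 127 130]
 [147 148 148 148 147 145 146 143 144 142 142 142 142 143]
 [143 143 142 143 142 142 141 141 142 140 141 140 139 140]
 [142 141 142 143 143 143 140 141 141 140 139 139 139 141]
 [142 142 141 141 140 140 139 138 139 140 139 139 140 138]
 [142 141 141 140 141 142 140 139 139 138 139 140 139 139]]
px of edge at z=.022 [366.53843495 179.15688337] tip expected if right above [366.97683938 178.85223983]
```

View pics/p9.png

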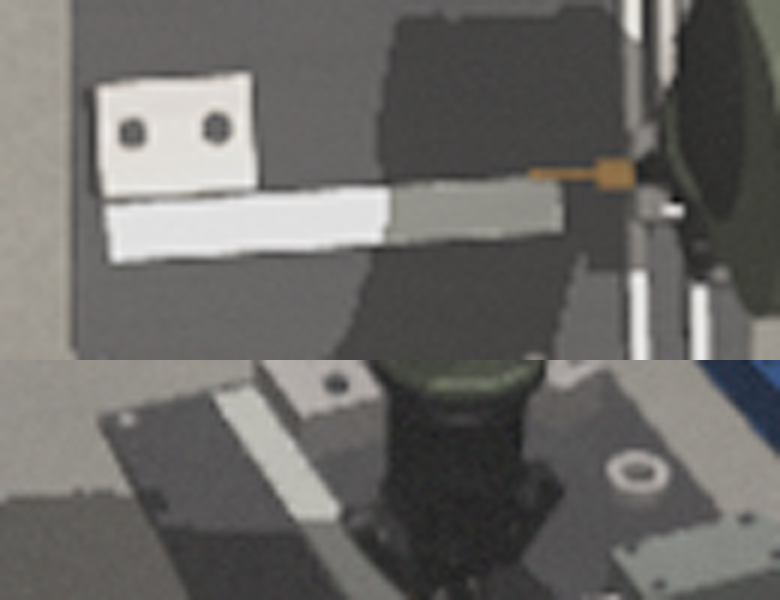

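Flushness is unchanged. The tip row is 178.56 against 178.85 for right above the edge, so it is 0.3–0.9 mm short. One small trim.

>>> {"method": "arm_command", "body": {"gripper": [0.8, 0.8, 0.8, 0.8], "slide": [[0, -0.05, 0], [0, -0.05, 0], [0, -0.05, 0], [0, -0.05, 0]], "turn": [[0, 0, 0], [0, 0, 0], [0, 0, 0], [0, 0, 0]]}}

```text
clock: 25.62
position: [0.5386, -0.2268, 0.0527]
tool_rot: [3.139, 0.001, 1.558]
force: [8.9, -2.2, 1.0]
grip_width: 0.0136
```

```bash
python3 -c "
from h import *
s=bot.observe();print(s['clock'],s['position'],s['force'],s['grip_width'])
a=np.mean([vision.grab_frame('top').astype(float) for _ in range(6)],0)
br=(a[...,2]-a[...,0]-9).clip(0)[174:184,369:378].sum(1); print('tip row',174+br@np.arange(10)/br.sum(), br.round())"
```

```text
25.625 [ 0.53862968 -0.22678035  0.05266309] [ 8.85034007 -2.21481462  1.04029267] 0.01360460772253545
tip row 178.65404243889336 [  0.   0.   0.   0. 251. 334.  36.   0.   0.   0.]
```

```bash
python3 -c "
from workcell import job_done
print(job_done())"
```

```text
the job is handed in; nothing more can be done
None
```

I laid the straightedge flat on the plate against the block's robot-side face, let go of it, and pulled the slide by its handle. I handed the job in at about 26 s, still gripping the handle with the pointer tip over the edge.

**Flushness**
- My first seating push left a gap of about 1 mm at the left end of the face.
- A second push there, up to 11.5 N, turned the bar until it stopped moving.
- After that the seam was even along the face. The bar's angle was about 0.037 rad and the block's rear edge 0.0345 rad.
- That agreement is limited by the images, where the block's angle is only good to about 0.01 rad. My first corner fit of the block gave 0.027.
- The two pushes met the bar at TCP positions about 5 mm apart, which I could not explain.

**Pointer**
- The image puts the tip about 0.3 mm short of the edge. The gripper's own position puts it about 0.1 mm past.
- The handle was still firmly held, with 8.9 N of spring pull.

**Other things on the bench**
- I noticed no contact with the bystanders. The V-block and ring looked undisturbed in the later views; I did not check the others one by one at the end.

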